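# Put the last terracotta trivet tile away on edge in the slotted rack

### The job

Put the last trivet tile away with the other two. The white jar has been parked on top of the wooden rack over the one free slot: set it down gently, upright, on the middle of the round cork mat; then take the tile that leans on the steel drip easel and stand it on its short edge in the free slot, fully down on the slot's floor and about centred along the slot like its neighbours. Do not drop either of them, and leave the other two tiles and everything else on the ledge where they are.

Things in the scene. Friction and masses are not known exactly. Their poses are not given: they have to be found in the camera images.
- tile: loose plain terracotta trivet tile: 10 mm thick (its x), 96 mm wide (y), 130 mm tall (z), about 0.25 kg. At the start it leans on the steel easel, 25 degrees from upright, its top tipped to the easel's -x side; its x points out of the upper face. Origin: middle of its underside (the lower short edge).
- tile_mid (a point): the centre of that tile's body, 65 mm up its z axis from its origin
- easel: fixed steel drip easel; the tile stands on its ledge (10 mm front lip) and leans back to -x. Two thin uprights behind the tile reach only 70 mm up it, so its upper 60 mm is free on both faces. Base plate 120 x 110 mm, wire props at the -x side. Origin on the worktop under its middle; width along y.
- rack: fixed wooden block, 116 mm (x) x 190 mm (y) x 60 mm high, three equal slots in its top. They run along its x, open at both ends, 15 mm wide, 40 mm deep (floor 20 mm above the underside), centred at y = -56, 0, +56 mm. Two hold tiles; the jar stands over the free one. Origin: centre of the underside; z up.
- tile_b: another tile of the same size and axes, already standing on edge in one of the rack's slots (origin on the slot floor); leave it
- tile_c: another tile of the same size and axes, already standing on edge in another of the rack's slots; leave it
- jar: closed white ceramic jar with a wooden cap, 52 mm diameter, 100 mm tall, about 0.28 kg, at the start standing on the rack's top (60 mm up) over the free slot. Origin: centre of its underside; z up.
- mat: fixed round cork mat, 110 mm diameter, 6 mm thick, lying on the worktop between rack and easel. Origin: centre of its underside; z up.
- crock: lidded white ceramic crock, 144 mm diameter, 186 mm high, leave alone. Origin: centre of the underside.
- warmer: steel tortilla warmer with a domed lid, 214 mm diameter, 132 mm high, leave alone. Origin: centre of the underside.
- press: white plastic citrus press, 92 mm bowl with a 120 mm double handle, 82 mm high, beyond the mat, leave alone. Origin: under the bowl.
- shaker: small steel salt shaker, 38 mm diameter, 74 mm high, on the robot's side of the mat, leave alone. Origin: centre of the underside.
Things that resemble listed ones, but are neither listed nor needed, are in the scene too. There is more than one size of the mat; the job needs the smallest.

How it is judged:
At the end, for the whole second after the job is handed in: The tile stands on a short edge in the free slot: on its floor within 4 mm, within 25 mm of its middle lengthwise, at most 10 degrees off upright. The jar stands upright (5 degrees) on the cork mat, at most 29 mm off its middle. Both are released and at rest (z of tile_mid in the frame of rack between 0.081 and 0.089 m and x of tile_mid in the frame of rack between -0.025 and 0.025 m and y of tile_mid in the frame of rack between -0.07 and 0.07 m and angle between the z axis of tile and the z axis of rack, either way round below 0.17 rad and horizontal distance between jar and mat below 0.029 m and z of jar in the frame of mat between 0.003 and 0.01 m and angle between jar's own z axis and vertical below 0.08 rad and linear speed of each of tile, jar below 0.02 m/s); the robot touches nothing.
It fails at once if one of the two tiles already in the rack is shifted more than 20 mm (distance of any of tile_b, tile_c from where it was at the start of the episode above 0.02 m).
It fails at once if another thing on the ledge (crock, warmer, press, shaker) is shifted more than 30 mm (distance of any of crock, warmer, press, shaker from where it was at the start of the episode above 0.03 m).
It fails at once if the jar is tipped over (more than 60 degrees) (angle between jar's own z axis and vertical above 1.05 rad).
It fails at once if the tile or the jar is dropped: it falls faster than 0.4 m/s (from about 8 mm up) with no finger on it ((contact force between tile and the fingers below 0.05 N and linear speed of tile above 0.4 m/s) or (contact force between jar and the fingers below 0.05 N and linear speed of jar above 0.4 m/s)).
It fails at once if the tile is rammed on the rack, or the jar on the mat, with more than 60 N (contact force between tile and rack above 60 N or contact force between jar and mat above 60 N).
It also fails if it takes over 54 s, if anything falls off the work surface, if the arm or the gripper's body presses on something with over 40 N, if the wrist force passes 120 N, or if a joint passes its speed limit or range.

### The arm

A 6-joint arm with a two-finger parallel gripper is mounted at the origin on the work surface. World frame = base frame: x ahead of the robot, y to its left, z up, the work surface at z = 0. Lengths are in m, angles in rad, forces in N, time in s.
With the tool pointing down it reaches from about 0.4 to 0.825 m from the base axis. Payload 7 kg.
Tool frame: the origin (TCP) lies at the very end of the fingers, on their centre line; the grasp point (between the pads) lies 19 mm behind it; z points along the fingers, y is the line along which they close (so a half turn about z gives the same grasp; the last joint's range is limited). The gripper opens to 88 mm and grips with 3 to 60 N. Pads are 19 mm wide; open, the fingers measure 130 mm over their backs; the gripper's body (78 mm by 193 mm) begins 47 mm behind the grasp point.
Start: joints at [1.415, 0.359, 0.012, 0, -1.224, -0.288], TCP at [0.29, 0.61, 0.194] pointing down, gripper open.
Joint ranges: [-3.07, 3.07], [-1.43, 2.12], [-1.02, 1.25], [-3.03, 1.67], [-3.05, -0], [-3.03, 3.03]. Speed limits (rad/s): [2.39, 2.39, 3.01, 3.14, 3.14, 3.14].

### API

Orientations are given as a unit quaternion [w, x, y, z].
In Python, from workcell import status, vision, finish_job gives the robot as it stands. The module is installed in compiled form; this text tells all that it offers.
- The arm moves only by the tool step_arm, never from a script. Its arguments are lists of equal length, an entry for each row: "xyz": the shift along the tool's x, y, z in units of 0.1 m (1.0 is 0.1 m), a list of three; "rotation": the turn, a rotation vector about the tool's x, y, z in units of 180 degrees (1.0 is 180 degrees), a list of three; "grip": the finger opening in mm, from 0 to 87.6. A call has 1 to 8 rows; each row is the pose to reach, as a shift and turn from the pose commanded when the call began, along the tool's axes at that moment, turning the shorter way round; what a row does not reach only later rows make up. A row lasts 1/10 s, in which the tool goes at most 50 mm and 8.59 degrees, less where a joint would pass 70% of its speed; a pose out of reach is approached as far as the arm can. A call with a number of a shift or a turn outside -1 to 1 is refused whole. A call with a gripper value outside its range is refused whole. The fingers move at their own pace and stop on an object; "grip_force" is the grip in N (left out, the last holds). Time passes only in rows, so rows that repeat a pose let the fingers close. It gives the time, the measured TCP pose, the force, the opening and the grip force at its end, in the units of the state.
- status.read_state(): the state, without advancing time (a new reading comes with each control period).
- vision.read_camera(name): name is "scene" or "top" or "wrist"; returns a dict with "color" (400x640x3 uint8, red, green, blue), "z_map" (400x640 float32, m along the optical axis (not along the pixel's ray), 0 where there is no reading), "K" (3x3 intrinsics, pixels), "origin" and "rotation" of the camera in the world; the wrist camera has in their place "tool_from_camera" (4x4, takes a point from camera to tool coordinates, whose origin is the TCP and whose axes are the flange's). Camera axes: x right, y up, looking along -z (the intrinsics and any distortion apply to the point x, -y, -z); pixel columns grow to the right and rows downward; lengths in m; the calibration is good to about 2 mm. A picture is of the moment at which its call begins: read the wrist's pose just before it.
- finish_job(): hands the job in; it is judged then, once.
The state is a dict: "time_s": time; "joints": joint angles; "joint_vel": joint speeds; "effort": joint torques, N m; "eef_pos": TCP position; "eef_rot": TCP orientation; "ft_force": force on the tool from outside, world axes, zero at the start; "torque": the same for the moment, N m; "finger_gap": opening from 0.0 (shut) to 1.0 (fully open); "grasp_force": force on a finger pad.
Only numpy, scipy, OpenCV 4.12 (cv2) and the standard library are available. Lean on these libraries where they do the work, as an engineer would, in place of code of your own. Each camera call takes 0.05 s, during which the arm holds its last target. There are 200 camera calls.

## Working session

There is one attempt and no reset: what is moved stays moved. The work goes in short steps, Python scripts to look and compute and a tool call to move; the robot and the scene stay as the last step left them, time stands still between calls to the robot, and variables do not carry over. Pictures are saved under pics/ and viewed, at most 10 in all, crops included, and the job is handed in when it is done.

Besides the shell and the picture viewer there is one more tool, called after "Call:" as a command line: name --argument value ..., lists and objects as JSON in quotes. step_arm: Moves the arm, as the interface text tells. Shifts and turns lie within -1 to 1; 1 stands for 0.1 m of shift or 180 degrees of turn. Its arguments: {"type":"object","properties":{"xyz":{"type":"array"},"rotation":{"type":"array"},"grip":{"type":"array"},"grip_force":{"type":"number"}},"required":["xyz","rotation","grip"]}

```bash
mkdir -p pics
cat > h.py <<'E'
import numpy as np, cv2
from workcell import status, vision
from scipy.spatial.transform import Rotation as R
def cam(n):
    s=status.read_state(); c=vision.read_camera(n)
    q=s['eef_rot']; Rt=R.from_quat([q[1],q[2],q[3],q[0]]).as_matrix()
    if n=='wrist':
        T=np.array(c['tool_from_camera']); c['R']=Rt@T[:3,:3]; c['o']=Rt@T[:3,3]+np.array(s['eef_pos'])
    else: 
        r=np.array(c['rotation'],float); c['R']=r if r.shape==(3,3) else R.from_quat([r[1],r[2],r[3],r[0]]).as_matrix(); c['o']=np.array(c['origin'])
    return c
def pts(c):
    z=c['z_map']; K=np.array(c['K']); v,u=np.mgrid[:400,:640]
    p=np.stack([(u-K[0,2])/K[0,0]*z,-(v-K[1,2])/K[1,1]*z,-z],-1)
    w=p@c['R'].T+c['o']; w[z==0]=np.nan
    return w
def save(c,n,crop=None,k=1):
    im=c['color'][...,::-1]
    if crop: a,b,d,e=crop; im=im[b:e,a:d]
    cv2.imwrite('pics/'+n,cv2.resize(im,None,fx=k,fy=k,interpolation=cv2.INTER_CUBIC))
E
python3 - <<'E'
from h import *
import pickle
s=status.read_state(); print(s)
d={}
for n in('top','scene'):
    c=cam(n); print(n,c['K'],c['o'],c['R'].round(3),[k for k in c]); save(c,n+'.png',k=1.25); d[n]=c
pickle.dump(d,open('d.pkl','wb'))
E
```

```text
{'time_s': 0.0, 'joints': array([ 1.41506159e+00,  3.59362080e-01,  1.10087501e-02, -3.57277360e-04,
       -1.22409952e+00, -2.88101852e-01]), 'joint_vel': array([-2.29161686e-03, -5.65750822e-05,  1.13931218e-03, -1.07644115e-03,
       -1.46840851e-04,  1.22073394e-03]), 'effort': array([-2.02747979e-03, -5.82716238e+01,  2.93054706e+01,  6.99694276e+00,
        6.95110793e-03, -1.55839580e-04]), 'eef_pos': array([0.28963683, 0.60906565, 0.19261569]), 'eef_rot': array([ 8.37557507e-04,  9.75463285e-01, -2.20160547e-01, -1.12814299e-04]), 'ft_force': array([ 0.56972743, -1.1560425 , -0.05185054]), 'torque': array([ 0.01319155, -0.01810073, -0.03086075]), 'grasp_force': 0.0, 'finger_gap': 0.9996788698552055}
top [[365.65805376   0.         321.87977031]
 [  0.         365.65805376 201.97509238]
 [  0.           0.           1.        ]] [0.31749608 0.02719664 1.27592864] [[ 0.112  0.972 -0.204]
 [-0.994  0.111 -0.018]
 [ 0.005  0.205  0.979]] ['color', 'z_map', 'K', 'origin', 'rotation', 'R', 'o']
scene [[435.5891222    0.         323.24878988]
 [  0.         435.5891222  193.36725015]
 [  0.           0.           1.        ]] [1.29893676 0.57486201 0.99220312] [[-0.582 -0.57   0.581]
 [ 0.813 -0.4    0.423]
 [-0.008  0.718  0.696]] ['color', 'z_map', 'K', 'origin', 'rotation', 'R', 'o']
```

View pics/top.png

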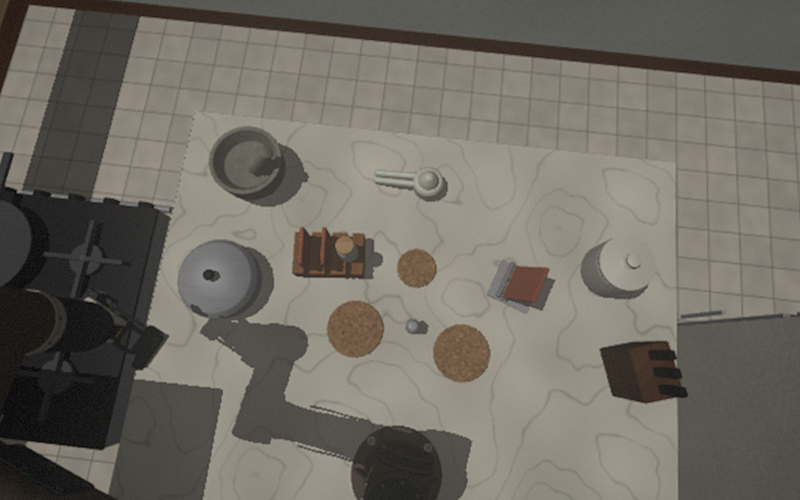

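View pics/scene.png

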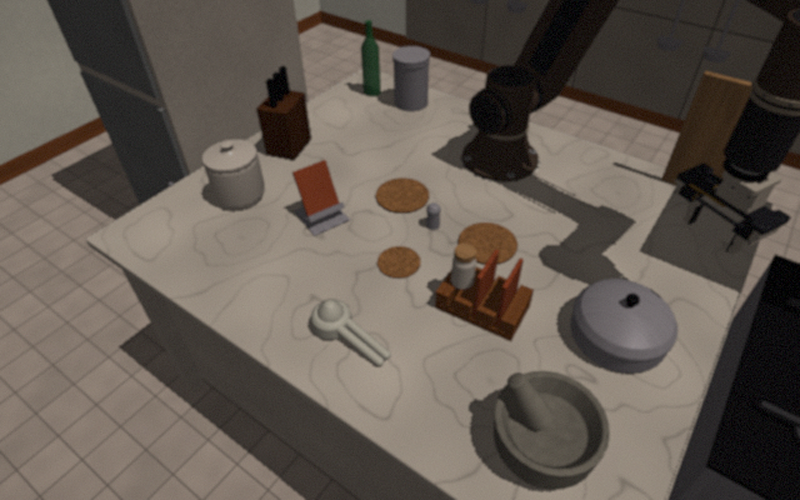

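The top view (800-wide) shows the rack at about (330,255) with the jar at (346,248) over its right-hand slot. The small mat is at (416,268), the shaker at (413,326), and the easel with the tile at (520,284). Next I measure them.

Run:
```python
from h import *
import pickle
d=pickle.load(open('d.pkl','rb'))
for n in d: d[n]['w']=pts(d[n])
w=d['top']['w']; 
def at(u,v,c='top'): u=int(u/1.25);v=int(v/1.25); return d[c]['w'][v,u].round(4)
for nm,u,v in [('jar',346,246),('mat',416,268),('shaker',413,326),('tile',527,283),('table',460,300),('racktop',352,268),('press',430,180)]: print(nm,at(u,v))
allp=np.concatenate([d[n]['w'].reshape(-1,3) for n in d]); col=np.concatenate([d[n]['color'].reshape(-1,3) for n in d]).astype(int)
ok=~np.isnan(allp[:,0]); allp=allp[ok]; col=col[ok]
j=at(346,246)
def near(p,r,lo,hi): m=(np.hypot(*(allp[:,:2]-p[:2]).T)<r)&(allp[:,2]>lo)&(allp[:,2]<hi); return allp[m],col[m]
jt,_=near(j,.05,.152,.17); print('jar top',len(jt),np.median(jt,0),(jt.min(0)+jt.max(0))/2)
jb,_=near(j,.04,.075,.15); A=np.c_[2*jb[:,:2],np.ones(len(jb))]; x=np.linalg.lstsq(A,(jb[:,:2]**2).sum(1),rcond=None)[0]; print('jar cyl',x[:2],np.sqrt(x[2]+x[0]**2+x[1]**2))
# mat by colour in top
im=d['top']['color'].astype(int); msk=(im[...,0]-im[...,2]>25)
u0,v0=int(416/1.25),int(268/1.25)
n,l,st,ce=cv2.connectedComponentsWithStats(msk.astype(np.uint8)); i=l[v0,u0]; print('mat',st[i]); mp=w[l==i]; print(np.nanmean(mp,0),np.nanmin(mp,0),np.nanmax(mp,0))
# rack top min-area rect
rk=at(330,268); q,_=near(at(335,255),.16,.05,.066); r=cv2.minAreaRect(q[:,:2].astype(np.float32)); print('rack',len(q),r,np.median(q[:,2]))
print(cv2.boxPoints(r))
# rack tiles tops
q,cc=near(at(330,255),.14,.115,.158); q=q[(cc[np.arange(len(q)),0]-cc[:,2])>25]; 
from collections import Counter
np.save('tiles.npy',q)
crit=(3,50,.001); _,lab,cen=cv2.kmeans(q[:,:2].astype(np.float32),2,None,crit,5,cv2.KMEANS_PP_CENTERS)
for k in (0,1): print('tilebc',cen[k],cv2.minAreaRect(q[lab[:,0]==k][:,:2].astype(np.float32)))
# leaning tile
t=at(527,283); q,cc=near(t,.12,.04,.2); q=q[(cc[:,0]-cc[:,2])>45]; 
c=np.median(q,0); 
for _ in range(5):
    U,S,V=np.linalg.svd(q-q.mean(0),full_matrices=False); nn=V[2]*np.sign(V[2][2]); e=(q-q.mean(0))@nn; q=q[abs(e)<max(.004,2*e.std())]
print('tile n',nn,'tilt from vert',np.degrees(np.arcsin(nn[2])),len(q),e.std(),q.mean(0),q.min(0),q.max(0))
zc=np.array([0,0,1])-nn[2]*nn; zc/=np.linalg.norm(zc); y=np.cross(zc,nn); ab=np.c_[q@y,q@zc]
r=cv2.minAreaRect(ab.astype(np.float32)); print('tile rect',r, 'axes z',zc,'y',y); a=[np.percentile(ab[:,i],[1,50,99]) for i in(0,1)];print(a)
ctr=(ab.min(0)+ab.max(0))/2; print('face centre',y*ctr[0]+zc*ctr[1]+nn*(q@nn).mean(), 'extent',np.ptp(ab,0))
```

```text
jar [0.5522 0.1915 0.1633]
mat [0.5432 0.0099 0.0071]
shaker [0.3796 0.0011 0.0758]
tile [ 0.5185 -0.2778  0.1091]
table [ 4.670e-01 -1.249e-01  2.000e-04]
racktop [0.5139 0.1812 0.0621]
press [ 0.7802 -0.0043  0.077 ]
jar top 365 [0.5536366  0.19458887 0.15984222] [0.55245835 0.19416707 0.1595682 ]
jar cyl [0.55272608 0.19342492] 0.022303874705257878
mat [318 199  31  31 754]
[0.54364455 0.00744469 0.00639012] [ 0.49027894 -0.04711485 -0.00459189] [0.59827291 0.06082492 0.01529675]
rack 2404 ((0.5452849864959717, 0.24903714656829834), (0.12349353730678558, 0.19521094858646393), 4.84625768661499) 0.05976465075211046
[[0.475513   0.34107718]
 [0.4920049  0.1465641 ]
 [0.615057   0.15699711]
 [0.5985651  0.3515102 ]]
tilebc [0.5522994  0.23779066] ((0.5524930953979492, 0.2152290642261505), (0.10154640674591064, 0.08310715854167938), 8.432758331298828)
tilebc [0.54493666 0.30599484] ((0.5408296585083008, 0.30515891313552856), (0.09829065948724747, 0.013892915099859238), 5.530567646026611)
tile n [0.29599535 0.85834949 0.41907387] tilt from vert 24.776130940424263 974 0.0025276550063857515 [ 0.51872145 -0.28090556  0.10139423] [ 0.46548218 -0.31810362  0.04003774] [ 0.56928096 -0.23897473  0.15499315]
tile rect ((-0.5808764100074768, 0.12803027033805847), (0.09640927612781525, 0.12367942929267883), 0.2897162139415741) axes z [-0.13661944 -0.3961793   0.90795214] y [-9.45368648e-01  3.26003252e-01  1.38777878e-17]
[array([-0.62563215, -0.58257084, -0.53490123]), array([0.06767492, 0.13354007, 0.18801069])]
face centre [ 0.51819739 -0.27868428  0.09721474] extent [0.09648737 0.12373374]
```

```bash
cat >> h.py <<'E'
def pose():
    s=status.read_state(); q=s['eef_rot']; return np.array(s['eef_pos']),R.from_quat([q[1],q[2],q[3],q[0]])
def down(b):
    b=np.radians(b); c,s=np.cos(b),np.sin(b); return R.from_matrix([[c,s,0],[s,-c,0],[0,0,-1]])
def plan(wps,start=None,step=.045,deg=8):
    """wps: list of (pos,R); prints per-call end shift/turn in tool units and rows needed"""
    p,r=start or pose()
    for tp,tr in wps:
        tp=np.array(tp,float); n=max(1,int(np.ceil(np.abs(r.inv().apply(tp-p)).max()/.098)))
        if n>1: n=max(n,int(np.ceil(np.linalg.norm(tp-p)/.12)))
        for i in range(n):
            f=1/(n-i); rv=(r.inv()*tr).as_rotvec()*f
            a=np.round(r.inv().apply((tp-p)*f)/.1,3); b=np.round(rv/np.pi,3)
            rows=max(np.linalg.norm(a)*.1/step,np.linalg.norm(b)*180/deg)
            p=p+r.apply(a*.1); r=r*R.from_rotvec(b*np.pi)
            print('xyz',a.tolist(),'rot',b.tolist(),'rows',round(rows,1),'->',p.round(3))
    print('end',p,r.as_matrix().round(3).tolist())
E
python3 - <<'E'
from h import *
p,r=pose()
plan([([.5525,.194,.255],down(-85.15))])
E
```

```text
xyz [0.831, 0.524, -0.124] rot [0.0, -0.0, 0.066] rows 2.2 -> [0.342 0.526 0.205]
xyz [0.922, 0.342, -0.124] rot [0.0, -0.0, 0.066] rows 2.2 -> [0.395 0.443 0.218]
xyz [0.972, 0.145, -0.123] rot [0.0, -0.0, 0.067] rows 2.2 -> [0.447 0.36  0.23 ]
xyz [0.981, -0.061, -0.124] rot [0.0, -0.0, 0.066] rows 2.2 -> [0.5   0.277 0.243]
xyz [0.947, -0.263, -0.123] rot [0.0, -0.0, 0.067] rows 2.2 -> [0.553 0.194 0.255]
end [0.55253384 0.19404186 0.25495027] [[0.084, -0.996, -0.001], [-0.996, -0.084, -0.001], [0.001, 0.001, -1.0]]
```

Call:
step_arm --xyz '[[0.28,0.17,-0.04],[0.55,0.35,-0.08],[0.831,0.524,-0.124]]' --rotation '[[0,0,0.022],[0,0,0.044],[0,0,0.066]]' --grip '[87,87,87]'

```text
time_s: 0.4
eef_pos: [0.3424, 0.5254, 0.2053]
eef_rot: [0.001, 0.947, -0.321, -0.0]
ft_force: [0.5, 0.8, -0.6]
finger_gap: 0.993
grasp_force: 0.0
```

Call:
step_arm --xyz '[[0.31,0.11,-0.04],[0.61,0.23,-0.08],[0.922,0.342,-0.124]]' --rotation '[[0,0,0.022],[0,0,0.044],[0,0,0.066]]' --grip '[87,87,87]'

```text
time_s: 0.7
eef_pos: [0.3953, 0.4421, 0.2182]
eef_rot: [0.0, 0.909, -0.417, -0.0]
ft_force: [-0.2, -0.3, 0.2]
finger_gap: 0.996
grasp_force: 0.0
```

Call:
step_arm --xyz '[[0.32,0.05,-0.04],[0.65,0.1,-0.08],[0.972,0.145,-0.123]]' --rotation '[[0,0,0.022],[0,0,0.044],[0,0,0.067]]' --grip '[87,87,87]'

```text
time_s: 1.0
eef_pos: [0.4479, 0.359, 0.2305]
eef_rot: [0.0, 0.86, -0.511, -0.0]
ft_force: [0.6, 0.8, -0.5]
finger_gap: 0.992
grasp_force: 0.0
```

Call:
step_arm --xyz '[[0.33,-0.02,-0.04],[0.65,-0.04,-0.08],[0.981,-0.061,-0.124]]' --rotation '[[0,0,0.022],[0,0,0.044],[0,0,0.066]]' --grip '[87,87,87]'

```text
time_s: 1.3
eef_pos: [0.5004, 0.2761, 0.243]
eef_rot: [0.0, 0.802, -0.597, -0.0]
ft_force: [0.8, 0.8, -0.0]
finger_gap: 0.995
grasp_force: 0.0
```

Call:
step_arm --xyz '[[0.32,-0.09,-0.04],[0.6,-0.18,-0.08],[0.85,-0.24,-0.11],[0.947,-0.263,-0.123],[0.947,-0.263,-0.123]]' --rotation '[[0,0,0.022],[0,0,0.044],[0,0,0.06],[0,0,0.067],[0,0,0.067]]' --grip '[87,87,87,87,87]'

```text
time_s: 1.8
eef_pos: [0.5531, 0.1933, 0.2551]
eef_rot: [0.0, 0.735, -0.678, -0.0]
ft_force: [-0.9, 0.1, -0.7]
finger_gap: 0.994
grasp_force: 0.0
```

Run:
```python
from h import *
import pickle
c=cam('wrist'); print(pose()[0],pose()[1].as_matrix().round(3).tolist()); save(c,'w1.png',k=1.25); pickle.dump(c,open('w1.pkl','wb'))
w=pts(c); print('cam',c['o'],c['R'].round(2).tolist())
q=w[(w[...,2]>.15)&(w[...,2]<.17)]; print(len(q),np.median(q,0),q.min(0),q.max(0))
q=w[(w[...,2]>.085)&(w[...,2]<.165)&(np.hypot(w[...,0]-.5525,w[...,1]-.194)<.04)]; print(len(q),(q.min(0)+q.max(0))/2,q.max(0)-q.min(0))
```

```text
[0.55263986 0.19409455 0.25497   ] [[0.083, -0.997, -0.001], [-0.997, -0.083, -0.0], [0.0, 0.001, -1.0]]
cam [0.5597912  0.1186863  0.44727041] [[-1.0, 0.08, 0.02], [-0.08, -0.96, -0.28], [-0.0, -0.28, 0.96]]
2110 [0.55218549 0.19874481 0.16053455] [0.5005122  0.17018811 0.15000397] [0.59488408 0.2574123  0.16324224]
2008 [0.55261509 0.19193921 0.12419322] [0.05041777 0.04909249 0.07809803]
```

View pics/w1.png

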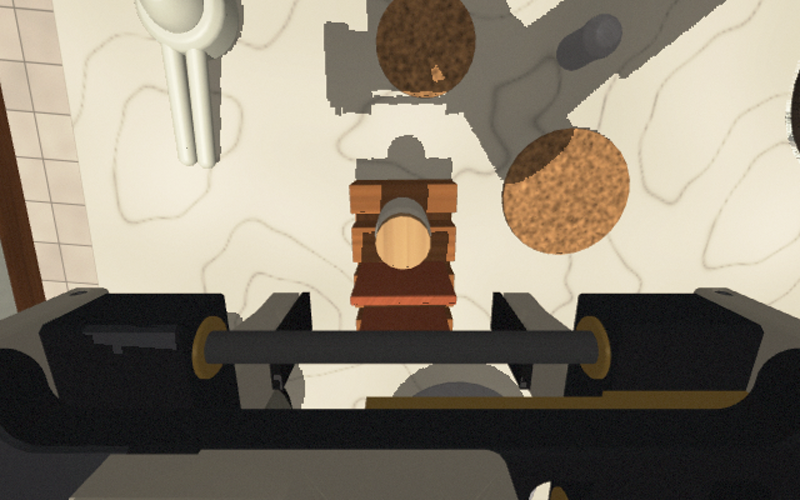

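The wrist view shows the jar cap centred at (402,242) between the fingers, and it agrees with the measured (0.5525, 0.194). I descend and grasp.

Call:
step_arm --xyz '[[0,0,0.15],[0,0,0.4],[0,0,0.65],[0,0,0.8]]' --rotation '[[0,0,0],[0,0,0],[0,0,0],[0,0,0]]' --grip '[87,87,87,87]'

```text
time_s: 2.25
eef_pos: [0.5511, 0.195, 0.1731]
eef_rot: [0.001, 0.737, -0.676, -0.001]
ft_force: [-1.3, -1.2, -0.6]
finger_gap: 0.998
grasp_force: 0.0
```

Call:
step_arm --xyz '[[0,0,0.2],[0,0,0.4],[0,0,0.57],[0,0,0.68],[0,0,0.7],[0,0,0.7]]' --rotation '[[0,0,0],[0,0,0],[0,0,0],[0,0,0],[0,0,0],[0,0,0]]' --grip '[87,87,87,87,87,87]'

```text
time_s: 2.85
eef_pos: [0.5527, 0.1949, 0.1055]
eef_rot: [0.0, 0.737, -0.676, 0.0]
ft_force: [0.3, 0.2, -0.4]
finger_gap: 0.995
grasp_force: 0.0
```

Call:
step_arm --xyz '[[0,0,0],[0,0,0],[0,0,0],[0,0,0],[0,0,0],[0,0,0],[0,0,0],[0,0,0]]' --rotation '[[0,0,0],[0,0,0],[0,0,0],[0,0,0],[0,0,0],[0,0,0],[0,0,0],[0,0,0]]' --grip '[70,60,55,50,45,45,45,45]' --grip_force 20

```text
time_s: 3.65
eef_pos: [0.5526, 0.1943, 0.1054]
eef_rot: [0.0, 0.736, -0.677, -0.0]
ft_force: [-1.0, -0.0, 1.1]
finger_gap: 0.524
grasp_force: 20.0
```

Call:
step_arm --xyz '[[0,0,-0.05],[0,0,-0.2],[0,0,-0.45],[0,0,-0.65],[0,0,-0.78],[0,0,-0.8],[0,0,-0.8]]' --rotation '[[0,0,0],[0,0,0],[0,0,0],[0,0,0],[0,0,0],[0,0,0],[0,0,0]]' --grip '[45,45,45,45,45,45,45]' --grip_force 25

```text
time_s: 4.35
eef_pos: [0.5524, 0.1944, 0.185]
eef_rot: [0.0, 0.736, -0.677, -0.0]
ft_force: [-0.3, -1.0, -3.3]
finger_gap: 0.526
grasp_force: 25.0
```

Run:
```python
from h import *
import pickle
c=cam('wrist'); p,r=pose();print(p); save(c,'w2.png',k=1.25); pickle.dump(c,open('w2.pkl','wb'))
w=pts(c)
t=cam('top'); pickle.dump(t,open('t2.pkl','wb')); wt=pts(t)
for W in(w,wt):
  m=(abs(W[...,2]-.24)<.008)&(np.hypot(W[...,0]-.5525,W[...,1]-.194)<.045)
  q=W[m]; print('cap',len(q),q.mean(0) if len(q) else 0)
# rack top
for W in (w,wt):
  q=W[(abs(W[...,2]-.06)<.005)&(W[...,1]<.38)&(W[...,1]>.13)&(abs(W[...,0]-.547)<.09)]; print('rack',len(q),cv2.minAreaRect(q[:,:2].astype(np.float32)))
print('mat'); im=c['color'].astype(int); m=(abs(w[...,2]-.005)<.012)&(im[...,0]-im[...,2]>20)&(np.hypot(w[...,0]-.5436,w[...,1]-.0075)<.07); q=w[m];print(len(q),q.mean(0),q.min(0),q.max(0))
plan([([.5436,.0075,.16],down(-85.15))])
```

```text
[0.55211433 0.19420142 0.18433559]
cap 4492 [0.55407036 0.18532713 0.24009134]
cap 25 [0.55053077 0.19773542 0.23988782]
rack 4162 ((0.5466001033782959, 0.24526354670524597), (0.11606969684362411, 0.18319979310035706), 5.339963912963867)
rack 620 ((0.5479684472084045, 0.25152796506881714), (0.11499614268541336, 0.18989373743534088), 5.4458160400390625)
mat
6386 [0.54279661 0.02248371 0.0062916 ] [ 0.4739604  -0.01677999 -0.00126144] [0.61354143 0.07741531 0.01008859]
xyz [0.926, 0.12, 0.121] rot [0.0, -0.0, -0.0] rows 2.1 -> [0.548 0.101 0.172]
xyz [0.926, 0.12, 0.121] rot [0.001, -0.0, -0.0] rows 2.1 -> [0.544 0.008 0.16 ]
end [0.54357335 0.00750335 0.16003943] [[0.084, -0.996, 0.001], [-0.996, -0.084, -0.001], [0.001, -0.001, -1.0]]
```

View pics/w2.png

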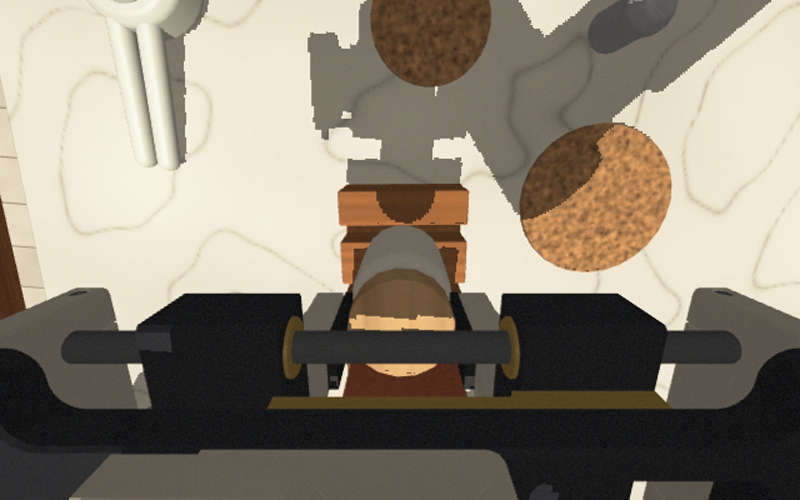

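The jar is upright and held (cap at about (403,320)), and the mat is clear at (430,35). I carry it over and lower it.

Call:
step_arm --xyz '[[0.12,0.02,0.02],[0.4,0.05,0.05],[0.7,0.09,0.09],[0.926,0.12,0.121]]' --rotation '[[0,0,0],[0,0,0],[0,0,0],[0,0,0]]' --grip '[45,45,45,45]'

```text
time_s: 4.85
eef_pos: [0.5475, 0.0991, 0.172]
eef_rot: [0.001, 0.736, -0.677, -0.0]
ft_force: [-0.2, 0.3, -3.2]
finger_gap: 0.526
grasp_force: 25.0
```

Call:
step_arm --xyz '[[0.3,0.04,0.04],[0.6,0.08,0.08],[0.82,0.11,0.11],[0.926,0.12,0.121],[0.926,0.12,0.121]]' --rotation '[[0,0,0],[0,0,0],[0,0,0],[0,0,0],[0,0,0]]' --grip '[45,45,45,45,45]'

```text
time_s: 5.35
eef_pos: [0.5437, 0.0063, 0.1604]
eef_rot: [0.001, 0.736, -0.678, -0.0]
ft_force: [-0.1, 1.1, -2.4]
finger_gap: 0.53
grasp_force: 25.0
```

Call:
step_arm --xyz '[[0,0,0.1],[0,0,0.3],[0,0,0.5],[0,0,0.7],[0,0,0.85],[0,0,0.93],[0,0,0.95],[0,0,0.95]]' --rotation '[[0,0,0],[0,0,0],[0,0,0],[0,0,0],[0,0,0],[0,0,0],[0,0,0],[0,0,0]]' --grip '[45,45,45,45,45,45,45,45]'

```text
time_s: 6.15
eef_pos: [0.5445, 0.0082, 0.0661]
eef_rot: [0.0, 0.736, -0.677, 0.0]
ft_force: [-0.3, 0.8, -2.1]
finger_gap: 0.528
grasp_force: 25.0
```

Call:
step_arm --xyz '[[0,0,0.04],[0,0,0.08],[0,0,0.11],[0,0,0.125],[0,0,0.135],[0,0,0.14],[0,0,0.14]]' --rotation '[[0,0,0],[0,0,0],[0,0,0],[0,0,0],[0,0,0],[0,0,0],[0,0,0]]' --grip '[45,45,45,45,45,45,45]'

```text
time_s: 6.85
eef_pos: [0.5444, 0.0078, 0.0522]
eef_rot: [0.0, 0.736, -0.677, 0.0]
ft_force: [-0.1, 0.1, -3.0]
finger_gap: 0.526
grasp_force: 25.0
```

Call:
step_arm --xyz '[[0,0,0.005],[0,0,0.01],[0,0,0.01]]' --rotation '[[0,0,0],[0,0,0],[0,0,0]]' --grip '[45,45,45]'

```text
time_s: 7.15
eef_pos: [0.5445, 0.0078, 0.0515]
eef_rot: [-0.0, 0.736, -0.677, 0.0]
ft_force: [-0.6, -0.6, -0.0]
finger_gap: 0.527
grasp_force: 25.0
```

Call:
step_arm --xyz '[[0,0,0.004],[0,0,0.004],[0,0,0.004],[0,0,0.004],[0,0,0.004],[0,0,0.004]]' --rotation '[[0,0,0],[0,0,0],[0,0,0],[0,0,0],[0,0,0],[0,0,0]]' --grip '[46,52,62,72,87,87]'

```text
time_s: 7.75
eef_pos: [0.5444, 0.0078, 0.0507]
eef_rot: [0.0, 0.736, -0.677, 0.0]
ft_force: [-1.1, -0.9, -0.5]
finger_gap: 0.898
grasp_force: 0.0
```

Call:
step_arm --xyz '[[0,0,-0.1],[0,0,-0.3],[0,0,-0.6],[0,0,-1.0]]' --rotation '[[0,0,0],[0,0,0],[0,0,0],[0,0,0]]' --grip '[87,87,87,87]'

```text
time_s: 8.15
eef_pos: [0.5433, 0.0075, 0.1512]
eef_rot: [0.001, 0.736, -0.677, -0.001]
ft_force: [0.7, 0.6, -0.4]
finger_gap: 0.992
grasp_force: 0.0
```

Call:
step_arm --xyz '[[0,0,-0.4],[0,0,-0.8],[0,0,-1.0],[0,0,-1.0]]' --rotation '[[0,0,0],[0,0,0],[0,0,0],[0,0,0]]' --grip '[87,87,87,87]'

```text
time_s: 8.55
eef_pos: [0.5461, 0.008, 0.2555]
eef_rot: [-0.003, 0.736, -0.677, 0.002]
ft_force: [0.3, 0.9, 0.3]
finger_gap: 0.998
grasp_force: 0.0
```

Run:
```python
from h import *
import pickle
c=cam('wrist'); t=cam('top'); s=cam('scene'); print(pose()[0])
pickle.dump((c,t,s),open('a3.pkl','wb'))
for C in(t,s,c):
  W=pts(C); 
  m=(W[...,2]>.07)&(W[...,2]<.125)&(np.hypot(W[...,0]-.5436,W[...,1]-.0075)<.045)
  q=W[m]; print('jar',len(q),q.mean(0),q.min(0),q.max(0))
# free slot edges from top+scene, in the rack frame guess
W=np.concatenate([pts(C).reshape(-1,3) for C in(t,s,c)]); W=W[~np.isnan(W[:,0])]
q=W[(abs(W[:,2]-.06)<.004)&(W[:,1]<.38)&(W[:,1]>.13)&(abs(W[:,0]-.547)<.09)]; print('rack',len(q),cv2.minAreaRect(q[:,:2].astype(np.float32)))
def fr(o,th,P): a=np.radians(th); d=P[:,:2]-o; return np.c_[d@[np.cos(a),np.sin(a)],d@[-np.sin(a),np.cos(a)]]
for nm,C in(('t',t),('s',s),('w',c)):
  w=pts(C).reshape(-1,3); l=fr([.547,.2505],5.2,w); ins=(abs(l[:,0])<.05)&(abs(l[:,1])<.11)
  hi=ins&(abs(w[:,2]-.06)<.006); lo=ins&(w[:,2]<.045)&(l[:,1]<-.03)&(l[:,1]>-.08)&(w[:,2]>.008)
  print(nm,hi.sum(),lo.sum(), 'wall hist',np.histogram(l[hi,1],bins=np.arange(-.1,-.02,.004)), 'lo y', np.percentile(l[lo,1],[5,50,95]) if lo.sum() else '')
```

```text
[0.5438251  0.00780619 0.25048419]
jar 42 [0.56142424 0.00844794 0.10700286] [ 0.55440263 -0.00834472  0.1024074 ] [0.56923695 0.02195473 0.11427526]
jar 274 [0.54951695 0.01119695 0.09491705] [ 0.51782981 -0.01504584  0.0702363 ] [0.57056979 0.03364662 0.11142494]
jar 1331 [0.545046   0.00313283 0.1026744 ] [ 0.52065589 -0.01894476  0.0700595 ] [0.57033464 0.0296634  0.10930228]
rack 3426 ((0.5443934202194214, 0.24732914566993713), (0.11996833980083466, 0.19157542288303375), 5.741299152374268)
t 314 94 wall hist (array([ 0, 22, 30, 33, 32, 34, 31, 30, 29, 10,  0,  0,  1, 25, 23, 13,  1,
        0,  0]), array([-0.1  , -0.096, -0.092, -0.088, -0.084, -0.08 , -0.076, -0.072,
       -0.068, -0.064, -0.06 , -0.056, -0.052, -0.048, -0.044, -0.04 ,
       -0.036, -0.032, -0.028, -0.024])) lo y [-0.05733138 -0.05145175 -0.04728684]
s 1273 105 wall hist (array([13, 30, 38, 35, 32, 36, 40, 33, 34,  0,  0,  0, 22, 41, 37, 37, 31,
       27, 24]), array([-0.1  , -0.096, -0.092, -0.088, -0.084, -0.08 , -0.076, -0.072,
       -0.068, -0.064, -0.06 , -0.056, -0.052, -0.048, -0.044, -0.04 ,
       -0.036, -0.032, -0.028, -0.024])) lo y [-0.06708077 -0.06572525 -0.05974767]
w 1547 19 wall hist (array([  0,   0,   0,   0,   0,   0,   0,   0,   0,   0,   0,   0, 243,
       135, 151, 132, 136, 144, 136]), array([-0.1  , -0.096, -0.092, -0.088, -0.084, -0.08 , -0.076, -0.072,
       -0.068, -0.064, -0.06 , -0.056, -0.052, -0.048, -0.044, -0.04 ,
       -0.036, -0.032, -0.028, -0.024])) lo y [-0.04977687 -0.0494511  -0.04855011]
```

Run:
```python
from h import *
plan([([.52,-.19,.26],down(-85.15))])
```

```text
xyz [0.976, 0.202, -0.048] rot [0.0, 0.0, -0.0] rows 2.2 -> [ 0.532 -0.091  0.255]
xyz [0.975, 0.201, -0.048] rot [0.0, 0.0, -0.0] rows 2.2 -> [ 0.52 -0.19  0.26]
end [ 0.52001177 -0.18998587  0.26004895] [[0.084, -0.996, -0.001], [-0.996, -0.084, 0.0], [-0.0, 0.001, -1.0]]
```

Call:
step_arm --xyz '[[0.32,0.07,-0.02],[0.65,0.13,-0.03],[0.976,0.202,-0.048]]' --rotation '[[0,0,0],[0,0,0],[0,0,0]]' --grip '[60,45,40]'

```text
time_s: 9.0
eef_pos: [0.5315, -0.092, 0.2542]
eef_rot: [0.001, 0.737, -0.676, -0.001]
ft_force: [0.5, 0.3, 0.0]
finger_gap: 0.785
grasp_force: 0.0
```

Call:
step_arm --xyz '[[0.32,0.07,-0.02],[0.65,0.13,-0.03],[0.9,0.19,-0.045],[0.975,0.201,-0.048],[0.975,0.201,-0.048],[0.975,0.201,-0.048]]' --rotation '[[0,0,0],[0,0,0],[0,0,0],[0,0,0],[0,0,0],[0,0,0]]' --grip '[40,40,40,40,40,40]'

```text
time_s: 9.6
eef_pos: [0.5204, -0.1895, 0.2596]
eef_rot: [0.0, 0.736, -0.677, -0.001]
ft_force: [0.6, 0.4, 1.0]
finger_gap: 0.456
grasp_force: 0.0
```

```bash
cat > tile.py <<'E'
from h import *
import pickle
c=cam('wrist'); print(pose()[0],status.read_state()['finger_gap']); save(c,'w4.png',k=1.25); pickle.dump(c,open('w4.pkl','wb'))
w=pts(c).reshape(-1,3); im=c['color'].reshape(-1,3).astype(int)
m=(np.hypot(w[:,0]-.518,w[:,1]+.28)<.1)&(w[:,2]>.03)&(w[:,2]<.175)&(im[:,0]-im[:,2]>35)
q=w[m]
for _ in range(6):
    mu=q.mean(0); V=np.linalg.svd(q-mu,full_matrices=False)[2]; nn=V[2]*np.sign(V[2][2]); e=(q-mu)@nn; q=q[abs(e)<max(.003,2.5*e.std())]
print('n',nn,'tilt',np.degrees(np.arcsin(nn[2])),'az',np.degrees(np.arctan2(nn[1],nn[0])),len(q),e.std())
zc=np.array([0,0,1])-nn[2]*nn; zc/=np.linalg.norm(zc); y=np.cross(zc,nn); ab=np.c_[q@y,q@zc]
for i in(0,1): print(np.percentile(ab[:,i],[0,.5,1,50,99,99.5,100]))
print(cv2.minAreaRect(ab.astype(np.float32)))
lo,hi=np.percentile(ab,[.3,99.7],axis=0); mid=y*(lo[0]+hi[0])/2+zc*hi[1]+nn*((q@nn).mean())
print('top edge mid on face',mid,'base',mid-.13*zc); 
np.savez('tile.npz',n=nn,zc=zc,y=y,top=mid)
E
python3 tile.py
```

```text
[ 0.52049131 -0.18920638  0.25982139] 0.4559605986434894
n [0.3056509  0.84982498 0.42938913] tilt 25.42879912221679 az 70.21820092537942 4673 0.0005880096829185724
[-0.63022989 -0.62919244 -0.62861535 -0.58343674 -0.53598362 -0.53543113
 -0.53438775]
[0.05730271 0.05977764 0.06092937 0.14335035 0.18606315 0.18636778
 0.18772943]
((-0.5822035074234009, 0.12256856262683868), (0.13033230602741241, 0.09588280320167542), 89.75946044921875)
top edge mid on face [ 0.51040012 -0.30171313  0.15366941] base [ 0.52929198 -0.24918661  0.03626386]
```

View pics/w4.png

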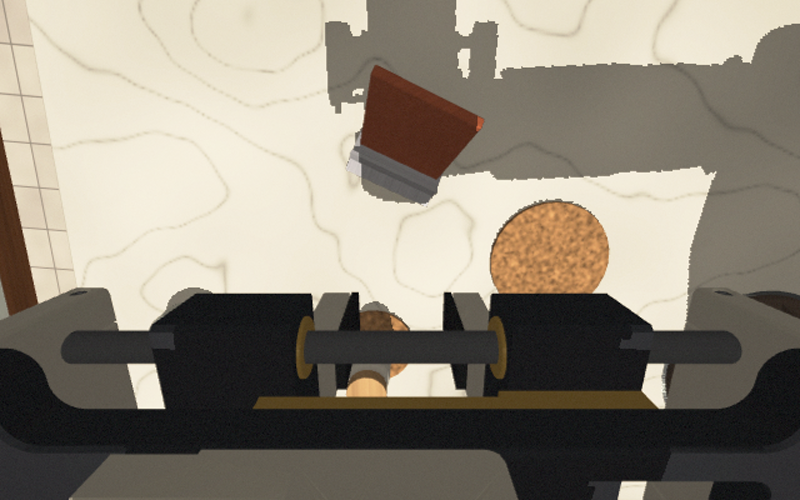

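The view shows the whole tile face, with corners near (375,67), (482,122), (437,180) and (362,140). Its size fits as 130 x 96 mm at a 25.4° tilt, and the jar is upright on the mat at (368,385).

Run:
```python
from h import *
t=np.load('tile.npz'); n,zc,top=t['n'],t['zc'],t['top']
Rg=R.from_matrix(np.c_[np.cross(n,zc),-n,-zc])
g=top-.052*zc-.005*n
plan([(g+.10*zc,Rg),(g+.04*zc,Rg),(g,Rg)])
print(g, status.read_state()['joints'].round(2))
```

```text
xyz [0.671, 0.15, 0.325] rot [0.063, -0.04, -0.179] rows 4.4 -> [ 0.511 -0.257  0.227]
xyz [0.502, 0.541, 0.178] rot [0.063, -0.04, -0.178] rows 4.3 -> [ 0.502 -0.325  0.195]
xyz [-0.0, 0.0, 0.6] rot [-0.0, -0.0, 0.0] rows 1.3 -> [ 0.511 -0.301  0.141]
xyz [-0.001, 0.0, 0.4] rot [-0.0, -0.0, 0.0] rows 0.9 -> [ 0.516 -0.285  0.105]
end [ 0.51642057 -0.28489143  0.10455443] [[0.941, -0.305, 0.146], [-0.339, -0.85, 0.404], [0.001, -0.43, -0.903]]
[ 0.51642861 -0.28495164  0.10456024] [ 0.    0.12 -0.15 -0.   -1.3   0.08]
```

Call:
step_arm --xyz '[[0.13,0.03,0.06],[0.27,0.06,0.13],[0.4,0.09,0.2],[0.54,0.12,0.26],[0.671,0.15,0.325],[0.671,0.15,0.325]]' --rotation '[[0.013,-0.008,-0.036],[0.025,-0.016,-0.072],[0.038,-0.024,-0.107],[0.05,-0.032,-0.143],[0.063,-0.04,-0.179],[0.063,-0.04,-0.179]]' --grip '[40,40,40,40,40,40]'

```text
time_s: 10.25
eef_pos: [0.5107, -0.2587, 0.2265]
eef_rot: [-0.114, 0.89, -0.441, 0.02]
ft_force: [-0.3, -0.5, -0.3]
finger_gap: 0.459
grasp_force: 0.0
```

Call:
step_arm --xyz '[[0.1,0.11,0.04],[0.2,0.22,0.07],[0.3,0.32,0.11],[0.4,0.43,0.14],[0.502,0.541,0.178],[0.502,0.541,0.178],[0.502,0.541,0.178]]' --rotation '[[0.013,-0.008,-0.036],[0.025,-0.016,-0.071],[0.038,-0.024,-0.107],[0.05,-0.032,-0.142],[0.063,-0.04,-0.178],[0.063,-0.04,-0.178],[0.063,-0.04,-0.178]]' --grip '[40,40,40,40,40,40,40]'

```text
time_s: 10.95
eef_pos: [0.5022, -0.3256, 0.1945]
eef_rot: [-0.217, 0.961, -0.169, 0.038]
ft_force: [-0.0, 1.1, 0.4]
finger_gap: 0.457
grasp_force: 0.0
```

Run:
```python
from h import *
t=np.load('tile.npz'); n,zc,top=t['n'],t['zc'],t['top']
Rg=R.from_matrix(np.c_[np.cross(n,zc),-n,-zc]); g=top-.052*zc-.005*n
print(status.read_state()['joints'].round(2))
c=cam('wrist'); w=pts(c).reshape(-1,3); im=c['color'].reshape(-1,3).astype(int)
l=np.c_[(w-top)@np.cross(n,zc),(w-top)@n,(w-top)@zc]
m=(abs(l[:,0])<.06)&(abs(l[:,1]+.005)<.02)&(l[:,2]>-.1)&(l[:,2]<.01)&(im[:,0]-im[:,2]>35)
q=l[m]; print(len(q)); print(np.percentile(q,[1,5,50,95,99],axis=0).round(4))
save(c,'w5.png',k=1.25)
plan([(g+.04*zc,Rg),(g,Rg)])
```

```text
[-0.57  0.36  0.1  -0.44 -1.43  1.88]
1267
[[-0.0464 -0.0095 -0.0767]
 [-0.0419 -0.0094 -0.0239]
 [ 0.0081 -0.005  -0.0015]
 [ 0.0475 -0.0003 -0.0003]
 [ 0.0477  0.0002  0.0001]]
xyz [-0.005, 0.004, 0.603] rot [0.0, -0.0, -0.001] rows 1.3 -> [ 0.511 -0.301  0.141]
xyz [-0.001, 0.0, 0.4] rot [0.0, -0.0, 0.0] rows 0.9 -> [ 0.516 -0.285  0.105]
end [ 0.51638973 -0.28493024  0.10457483] [[0.941, -0.305, 0.146], [-0.338, -0.85, 0.403], [0.002, -0.429, -0.903]]
```

Call:
step_arm --xyz '[[0,0,0.2],[0,0,0.45],[0,0,0.7],[0,0,0.9],[0,0,1.0],[0,0,1.0]]' --rotation '[[0,0,0],[0,0,0],[0,0,0],[0,0,0],[0,0,0],[0,0,0]]' --grip '[40,40,40,40,40,40]'

```text
time_s: 11.6
eef_pos: [0.5167, -0.2841, 0.1049]
eef_rot: [-0.217, 0.961, -0.167, 0.038]
ft_force: [-0.6, 0.1, 0.5]
finger_gap: 0.456
grasp_force: 0.0
```

Call:
step_arm --xyz '[[0,0,0],[0,0,0],[0,0,0],[0,0,0],[0,0,0],[0,0,0],[0,0,0],[0,0,0]]' --rotation '[[0,0,0],[0,0,0],[0,0,0],[0,0,0],[0,0,0],[0,0,0],[0,0,0],[0,0,0]]' --grip '[30,22,16,12,8,6,5,5]' --grip_force 30

```text
time_s: 12.4
eef_pos: [0.5167, -0.286, 0.1054]
eef_rot: [-0.217, 0.961, -0.168, 0.039]
ft_force: [-0.9, -0.9, 3.1]
finger_gap: 0.114
grasp_force: 30.0
```

Run:
```python
from h import *
p,r=pose(); z=r.as_matrix()[:,2]; t=p-.05*z
print(t)
plan([(t,r),([.53,-.24,.25],down(5.3)),([.5505,.1935,.25],down(5.3))])
```

```text
[ 0.50931407 -0.30614661  0.1505423 ]
xyz [0.0, 0.0, -0.5] rot [0.0, 0.0, 0.0] rows 1.1 -> [ 0.509 -0.306  0.151]
xyz [-0.014, -0.526, -0.3] rot [-0.069, -0.016, -0.069] rows 2.2 -> [ 0.52  -0.273  0.2  ]
xyz [0.074, -0.442, -0.408] rot [-0.07, -0.016, -0.068] rows 2.2 -> [ 0.53 -0.24  0.25]
xyz [0.121, -0.86, -0.0] rot [0.0, 0.0, -0.0] rows 1.9 -> [ 0.534 -0.153  0.25 ]
xyz [0.121, -0.859, -0.001] rot [0.0, 0.0, -0.0] rows 1.9 -> [ 0.538 -0.067  0.25 ]
xyz [0.121, -0.86, -0.0] rot [0.0, 0.0, -0.0] rows 1.9 -> [0.542 0.02  0.25 ]
xyz [0.121, -0.859, -0.001] rot [0.0, 0.0, -0.0] rows 1.9 -> [0.546 0.107 0.25 ]
xyz [0.12, -0.86, -0.0] rot [0.0, 0.0, -0.0] rows 1.9 -> [0.55  0.194 0.25 ]
end [0.55047984 0.19351376 0.2499631 ] [[0.996, 0.092, -0.001], [0.092, -0.996, -0.0], [-0.001, 0.0, -1.0]]
```

Call:
step_arm --xyz '[[0,0,-0.05],[0,0,-0.15],[0,0,-0.3],[0,0,-0.45],[0,0,-0.5]]' --rotation '[[0,0,0],[0,0,0],[0,0,0],[0,0,0],[0,0,0]]' --grip '[5,5,5,5,5]'

```text
time_s: 12.9
eef_pos: [0.5098, -0.3074, 0.1527]
eef_rot: [-0.216, 0.961, -0.168, 0.04]
ft_force: [-0.5, 0.4, -2.8]
finger_gap: 0.11
grasp_force: 30.0
```

Call:
step_arm --xyz '[[-0.004,-0.13,-0.08],[-0.007,-0.26,-0.15],[-0.01,-0.4,-0.23],[-0.014,-0.526,-0.3]]' --rotation '[[-0.017,-0.004,-0.017],[-0.035,-0.008,-0.035],[-0.052,-0.012,-0.052],[-0.069,-0.016,-0.069]]' --grip '[5,5,5,5]'

```text
time_s: 13.3
eef_pos: [0.5199, -0.2729, 0.2012]
eef_rot: [-0.109, 0.992, -0.06, 0.02]
ft_force: [-0.9, 0.4, -2.8]
finger_gap: 0.112
grasp_force: 30.0
```

Call:
step_arm --xyz '[[0.02,-0.11,-0.1],[0.037,-0.22,-0.2],[0.055,-0.33,-0.31],[0.074,-0.442,-0.408],[0.074,-0.442,-0.408]]' --rotation '[[-0.018,-0.004,-0.017],[-0.035,-0.008,-0.034],[-0.053,-0.012,-0.051],[-0.07,-0.016,-0.068],[-0.07,-0.016,-0.068]]' --grip '[5,5,5,5,5]'

```text
time_s: 13.8
eef_pos: [0.531, -0.2383, 0.252]
eef_rot: [0.001, 0.999, 0.048, 0.001]
ft_force: [-0.2, 0.0, -1.9]
finger_gap: 0.108
grasp_force: 30.0
```

Call:
step_arm --xyz '[[0.02,-0.15,0],[0.06,-0.4,0],[0.09,-0.65,0],[0.121,-0.86,0]]' --rotation '[[0,0,0],[0,0,0],[0,0,0],[0,0,0]]' --grip '[5,5,5,5]'

```text
time_s: 14.2
eef_pos: [0.5335, -0.152, 0.2492]
eef_rot: [-0.001, 0.999, 0.045, -0.001]
ft_force: [0.3, -0.1, -1.9]
finger_gap: 0.114
grasp_force: 30.0
```

Call:
step_arm --xyz '[[0.04,-0.29,0],[0.08,-0.57,0],[0.121,-0.86,0]]' --rotation '[[0,0,0],[0,0,0],[0,0,0]]' --grip '[5,5,5]'

```text
time_s: 14.5
eef_pos: [0.5377, -0.0654, 0.2493]
eef_rot: [-0.001, 0.999, 0.045, -0.001]
ft_force: [0.8, 0.1, -2.6]
finger_gap: 0.111
grasp_force: 30.0
```

Call:
step_arm --xyz '[[0.04,-0.29,0],[0.08,-0.57,0],[0.121,-0.86,0]]' --rotation '[[0,0,0],[0,0,0],[0,0,0]]' --grip '[5,5,5]'

```text
time_s: 14.8
eef_pos: [0.5418, 0.0214, 0.2493]
eef_rot: [-0.001, 0.999, 0.045, -0.001]
ft_force: [0.6, -0.3, -1.9]
finger_gap: 0.112
grasp_force: 30.0
```

Call:
step_arm --xyz '[[0.04,-0.29,0],[0.08,-0.57,0],[0.121,-0.86,0]]' --rotation '[[0,0,0],[0,0,0],[0,0,0]]' --grip '[5,5,5]'

```text
time_s: 15.1
eef_pos: [0.5459, 0.1081, 0.2493]
eef_rot: [-0.0, 0.999, 0.045, -0.001]
ft_force: [-0.0, -0.5, -2.0]
finger_gap: 0.113
grasp_force: 30.0
```

Call:
step_arm --xyz '[[0.04,-0.29,0],[0.08,-0.55,0],[0.11,-0.76,0],[0.12,-0.86,0],[0.12,-0.86,0],[0.12,-0.86,0]]' --rotation '[[0,0,0],[0,0,0],[0,0,0],[0,0,0],[0,0,0],[0,0,0]]' --grip '[5,5,5,5,5,5]'

```text
time_s: 15.7
eef_pos: [0.5503, 0.1934, 0.2494]
eef_rot: [0.0, 0.999, 0.046, -0.001]
ft_force: [-0.4, -1.5, -2.4]
finger_gap: 0.109
grasp_force: 30.0
```

```bash
cat > look.py <<'E'
import sys
from h import *
import pickle
c=cam('wrist'); p,r=pose(); print(p,r.as_matrix().round(4).tolist(),status.read_state()['joints'].round(2)); save(c,sys.argv[1],k=1.25); pickle.dump(c,open('w6.pkl','wb'))
w=pts(c).reshape(-1,3); ok=~np.isnan(w[:,0])
l=(w-p)@r.as_matrix()   # tool frame
# held tile
m=ok&(abs(l[:,0])<.07)&(abs(l[:,1])<.02)&(l[:,2]>.005)&(l[:,2]<.09); print('tile tool-frame',m.sum(),np.percentile(l[m],[1,50,99],axis=0).round(4).tolist())
# rack top surface in tool frame
m=ok&(abs(w[:,2]-.06)<.006)&(abs(w[:,1]-.25)<.13)&(abs(w[:,0]-.547)<.075)
print('racktop',m.sum(),np.median(w[m],0)); a=l[m]
for lo in np.arange(-.06,.06,.01):
    s=np.sort(a[(a[:,0]>lo)&(a[:,0]<lo+.01),1])
    if len(s)>5:
        d=np.diff(s); print(round(lo,2),len(s),'min/max y',s[0].round(4),s[-1].round(4),'gaps',[(s[i].round(4),s[i+1].round(4)) for i in np.where(d>.005)[0]])
print('x ext',np.percentile(a[:,0],[.5,99.5]))
E
python3 look.py w6.png
```

```text
[0.55033964 0.19321371 0.2496058 ] [[0.9958, 0.0916, -0.0012], [0.0916, -0.9958, -0.0002], [-0.0012, 0.0001, -1.0]] [ 0.67  0.18 -0.11 -0.   -1.29  0.99]
tile tool-frame 140 [[0.0451, -0.0049, 0.0053], [0.0467, 0.0001, 0.0337], [0.047, 0.0048, 0.0782]]
racktop 6396 [0.55973381 0.22673232 0.06089398]
-0.06 251 min/max y -0.1035 0.0386 gaps [(np.float64(-0.079), np.float64(-0.0474)), (np.float64(-0.0135), np.float64(0.0131))]
-0.05 434 min/max y -0.1074 0.0385 gaps [(np.float64(-0.0794), np.float64(-0.051)), (np.float64(-0.0134), np.float64(0.0131))]
-0.04 455 min/max y -0.1074 0.038 gaps [(np.float64(-0.0793), np.float64(-0.051)), (np.float64(-0.0146), np.float64(0.0129))]
-0.03 453 min/max y -0.1071 0.0392 gaps [(np.float64(-0.0792), np.float64(-0.0512)), (np.float64(-0.0145), np.float64(0.013))]
-0.02 456 min/max y -0.1075 0.039 gaps [(np.float64(-0.0797), np.float64(-0.0509)), (np.float64(-0.0144), np.float64(0.0142))]
-0.01 493 min/max y -0.1073 0.0388 gaps [(np.float64(-0.0792), np.float64(-0.0511)), (np.float64(-0.013), np.float64(0.0127))]
0.0 526 min/max y -0.1074 0.0383 gaps [(np.float64(-0.079), np.float64(-0.0511)), (np.float64(-0.0115), np.float64(0.0113))]
0.01 515 min/max y -0.1074 0.0382 gaps [(np.float64(-0.0792), np.float64(-0.0511)), (np.float64(-0.0101), np.float64(0.0099))]
0.02 595 min/max y -0.1073 0.0391 gaps [(np.float64(-0.0792), np.float64(-0.0511)), (np.float64(-0.0074), np.float64(0.0085))]
0.03 561 min/max y -0.1073 0.0391 gaps [(np.float64(-0.0796), np.float64(-0.051)), (np.float64(-0.0074), np.float64(0.0084))]
0.04 756 min/max y -0.1508 0.0386 gaps [(np.float64(-0.1192), np.float64(-0.114)), (np.float64(-0.0636), np.float64(-0.0512)), (np.float64(-0.0074), np.float64(0.0084))]
0.05 901 min/max y -0.1508 0.0383 gaps [(np.float64(-0.119), np.float64(-0.1038)), (np.float64(-0.0632), np.float64(-0.0581)), (np.float64(-0.0074), np.float64(0.0083))]
x ext [-0.05572852  0.05918542]
```

View pics/w6.png

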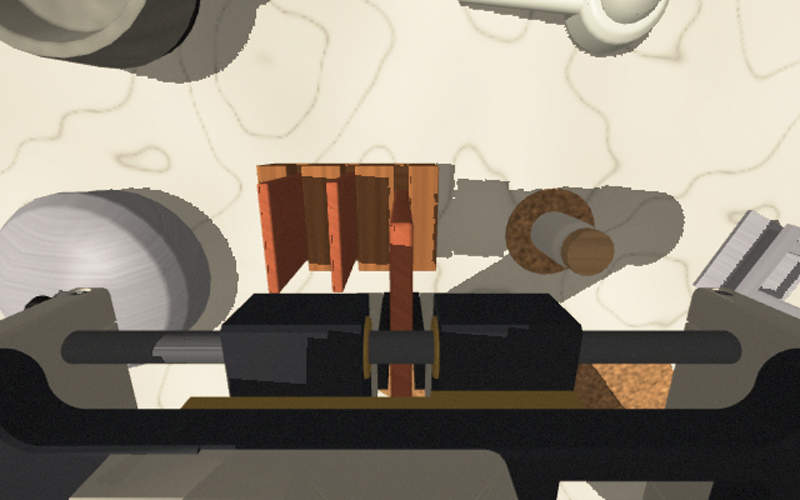

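The slot's rim lies at −7.4 to +8.4 mm in tool y and the tile spans ±5 mm, so it is centred to 0.5 mm and parallel. The image shows the tile at (400,235) directly over the slot, and the jar upright on the mat at (587,250). I insert it now.

Call:
step_arm --xyz '[[0.005,0.005,0.15],[0.01,0.005,0.4],[0.01,0.005,0.65],[0.01,0.005,0.85],[0.01,0.005,0.97],[0.01,0.005,1.0],[0.01,0.005,1.0]]' --rotation '[[0,0,0],[0,0,0],[0,0,0],[0,0,0],[0,0,0],[0,0,0],[0,0,0]]' --grip '[5,5,5,5,5,5,5]'

```text
time_s: 16.45
eef_pos: [0.5518, 0.1932, 0.15]
eef_rot: [0.0, 0.999, 0.046, -0.0]
ft_force: [-0.2, 0.9, -2.1]
finger_gap: 0.111
grasp_force: 30.0
```

Call:
step_arm --xyz '[[0,0,0.03],[0,0,0.06],[0,0,0.09],[0,0,0.12],[0,0,0.15],[0,0,0.18],[0,0,0.2],[0,0,0.2]]' --rotation '[[0,0,0],[0,0,0],[0,0,0],[0,0,0],[0,0,0],[0,0,0],[0,0,0],[0,0,0]]' --grip '[5,5,5,5,5,5,5,5]'

```text
time_s: 17.25
eef_pos: [0.5512, 0.1934, 0.1292]
eef_rot: [0.0, 0.999, 0.046, -0.001]
ft_force: [1.1, 0.9, -2.5]
finger_gap: 0.11
grasp_force: 30.0
```

It is in the slot mouth with no contact. I continue down towards TCP z of about 0.098.

Call:
step_arm --xyz '[[0,0,0.05],[0,0,0.1],[0,0,0.15],[0,0,0.2],[0,0,0.24],[0,0,0.26],[0,0,0.27],[0,0,0.27]]' --rotation '[[0,0,0],[0,0,0],[0,0,0],[0,0,0],[0,0,0],[0,0,0],[0,0,0],[0,0,0]]' --grip '[5,5,5,5,5,5,5,5]'

```text
time_s: 18.05
eef_pos: [0.5514, 0.1935, 0.1026]
eef_rot: [0.0, 0.999, 0.046, -0.0]
ft_force: [-0.2, -0.2, -1.3]
finger_gap: 0.109
grasp_force: 30.0
```

Call:
step_arm --xyz '[[0,0,0.01],[0,0,0.02],[0,0,0.03],[0,0,0.03]]' --rotation '[[0,0,0],[0,0,0],[0,0,0],[0,0,0]]' --grip '[5,5,5,5]'

```text
time_s: 18.45
eef_pos: [0.5518, 0.1937, 0.1011]
eef_rot: [-0.0, 0.999, 0.046, 0.0]
ft_force: [-4.2, -0.6, 6.5]
finger_gap: 0.111
grasp_force: 30.0
```

Run:
```python
from h import *
s=status.read_state(); print(s['eef_pos'],s['ft_force'],s['torque'])
for n in('scene','top','wrist'):
  c=cam(n); W=pts(c); p=W.reshape(-1,3); im=c['color'].reshape(-1,3).astype(int)
  a=np.radians(5.3); d=p[:,:2]-[.5457,.2495]; x=d@[np.cos(a),np.sin(a)]; y=d@[-np.sin(a),np.cos(a)]
  for yc in(-.056,0,.056):
    m=(abs(x)<.055)&(abs(y-yc)<.012)&(p[:,2]>.13)&(p[:,2]<.165)&(im[:,0]-im[:,2]>30)
    if m.sum()>5: 
      f=np.polyfit(x[m],p[m,2],1) ; print(n,yc,m.sum(),'z99',np.percentile(p[m,2],[50,90,98]).round(4),'x',np.percentile(x[m],[1,99]).round(4),'y',np.median(y[m]).round(4))
  if n=='scene': save(c,'s7.png',crop=(320,180,460,290),k=5)
```

```text
[0.55182416 0.19367939 0.10113338] [-4.23213432 -0.57947213  6.54818742] [-0.17209575  1.4039538   0.04905396]
scene -0.056 77 z99 [0.1471 0.1511 0.1523] x [0.0005 0.0477] y -0.0552
scene 0 121 z99 [0.1481 0.1513 0.1532] x [-0.0233  0.0481] y 0.0009
scene 0.056 159 z99 [0.1481 0.1512 0.1527] x [-0.0465  0.0474] y 0.0563
top -0.056 13 z99 [0.1501 0.1518 0.1545] x [-0.0452 -0.0372] y -0.0539
top 0 12 z99 [0.1489 0.1513 0.1549] x [-0.0433 -0.0202] y -0.0
top 0.056 36 z99 [0.15   0.1538 0.155 ] x [-0.0441 -0.016 ] y 0.0567
wrist -0.056 2170 z99 [0.1508 0.1517 0.1522] x [-0.0344  0.0479] y -0.0558
wrist 0 1933 z99 [0.15   0.1514 0.152 ] x [0.0128 0.0496] y -0.004
wrist 0.056 5136 z99 [0.1476 0.1512 0.1517] x [-0.0428  0.0485] y 0.051
```

View pics/s7.png

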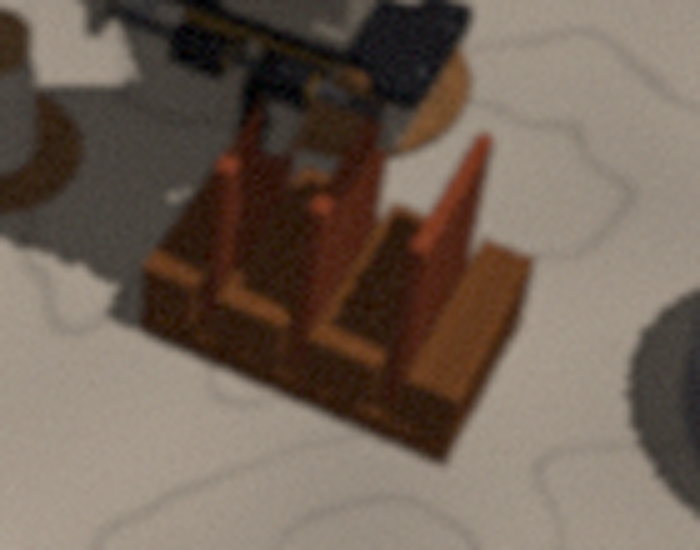

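The tile's top at (228,165) is level with its neighbours (152 mm in the wrist depth for all three), and contact force is felt, so it sits on the floor. I open only part-way and retract.

Call:
step_arm --xyz '[[0,0,0],[0,0,0],[0,0,0],[0,0,0],[0,0,0],[0,0,0]]' --rotation '[[0,0,0],[0,0,0],[0,0,0],[0,0,0],[0,0,0],[0,0,0]]' --grip '[11,14,18,23,28,28]'

```text
time_s: 19.2
eef_pos: [0.5514, 0.1935, 0.0996]
eef_rot: [0.0, 0.999, 0.046, -0.0]
ft_force: [0.4, -0.2, -0.7]
finger_gap: 0.313
grasp_force: 0.0
```

Call:
step_arm --xyz '[[0,0,-0.1],[0,0,-0.3],[0,0,-0.6],[0,0,-0.9],[0,0,-1.0],[0,0,-1.0]]' --rotation '[[0,0,0],[0,0,0],[0,0,0],[0,0,0],[0,0,0],[0,0,0]]' --grip '[28,28,28,28,28,28]'

```text
time_s: 19.8
eef_pos: [0.5525, 0.1941, 0.2021]
eef_rot: [-0.001, 0.999, 0.046, 0.001]
ft_force: [0.3, -0.2, -0.7]
finger_gap: 0.324
grasp_force: 0.0
```

Run:
```python
from h import *
for n in('scene','wrist'):
  c=cam(n); W=pts(c); p=W.reshape(-1,3); im=c['color'].reshape(-1,3).astype(int)
  a=np.radians(5.3); d=p[:,:2]-[.5457,.2495]; x=d@[np.cos(a),np.sin(a)]; y=d@[-np.sin(a),np.cos(a)]
  for yc in(-.056,0,.056):
    m=(abs(x)<.055)&(abs(y-yc)<.012)&(p[:,2]>.13)&(p[:,2]<.165)&(im[:,0]-im[:,2]>30)
    if m.sum()>5: print(n,yc,m.sum(),np.percentile(p[m,2],[50,90,98]).round(4),'x',np.percentile(x[m],[1,99]).round(4),'y',np.median(y[m]).round(4))
  m=(p[:,2]>.03)&(p[:,2]<.125)&(np.hypot(p[:,0]-.5436,p[:,1]-.0075)<.05); print('jar',m.sum(),p[m].min(0),p[m].max(0))
  save(c,'f_'+n+'.png',k=1.25)
```

```text
scene -0.056 158 [0.1473 0.1507 0.1527] x [-0.0473  0.0458] y -0.0543
scene 0 157 [0.1484 0.1511 0.1523] x [-0.0464  0.0491] y 0.0012
scene 0.056 159 [0.1484 0.1509 0.1522] x [-0.0458  0.0478] y 0.0561
jar 426 [ 0.5192084  -0.0152054   0.03028239] [0.57119045 0.03263335 0.1103951 ]
wrist -0.056 1155 [0.1508 0.1517 0.1521] x [-0.0464  0.0474] y -0.0565
wrist 0 1301 [0.1503 0.1514 0.152 ] x [-0.0264  0.0495] y -0.0028
wrist 0.056 1672 [0.1496 0.1514 0.152 ] x [-0.0275  0.0486] y 0.0512
jar 2991 [ 0.52028112 -0.01511319  0.03006727] [0.5702074  0.03339165 0.10915693]
```

View pics/f_scene.png

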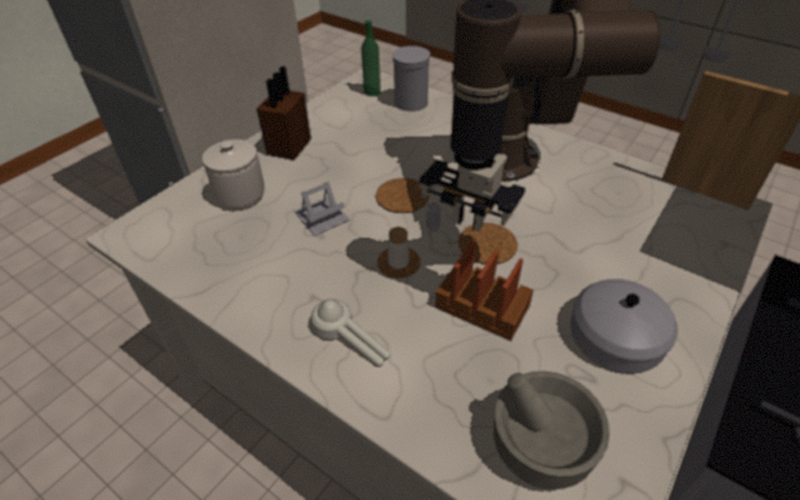

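The picture shows three tiles level in the rack (485,275), the jar upright on the small mat (399,252), the easel empty at (320,208), and the other things where they were. The gripper is clear, so I hand in.

```bash
python3 -c "from workcell import finish_job; print(finish_job())"
```

```text
the job is handed in; nothing more can be done
None
```

The job is handed in at about 20 s: the jar stands upright near the middle of the small cork mat, and the tile stands centred on the floor of the free slot, level with its neighbours; the hand-in call gave no verdict.

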